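Hold the bias test dial of a valve amplifier at its third click

ROBOT

A 6-joint arm with a two-finger parallel gripper is mounted at the origin on the work surface. World frame = base frame: x ahead of the robot, y to its left, z up, the work surface at z = 0. Lengths are in m, angles in rad, forces in N, time in s.
With the tool pointing down it reaches from about 0.25 to 0.725 m from the base axis. Payload 4 kg.
Tool frame: the origin (TCP) lies on the centre line of the jaws, within the pads' length; the fingertips stand ahead of it and the grasp point (between the pads) lies 11 mm behind it (bot.tip_extent is the z of the fingertips in the tool frame, in m); z points along the fingers, y is the direction in which the jaws open and shut (so a half turn about z gives the same grasp; the last joint's range is limited). The gripper opens to 85 mm and grips with 20 to 120 N. Pads are 22 mm wide; open, the fingers measure 114 mm over their backs; the gripper's body (76 mm by 85 mm) begins 54 mm behind the grasp point. The pads swing forward as they close: fully open they stand 13 mm farther back than shut.
Start: joints at [-1.325, 0.241, 0.005, 1.335, 0, 1.571], TCP at [0.122, -0.485, 0.239] pointing down, gripper open.
Joint ranges: [-2.72, 2.72], [-1.05, 1.87], [-1.09, 1.28], [-1.99, 2.15], [-1.42, 1.44], [-3.14, 3.14]. Speed limits (rad/s): [2.79, 2.79, 3.14, 3.14, 3.14, 3.14].

INTERFACE

Orientations are given as a unit quaternion [x, y, z, w].
In Python, from workcell import bot gives the robot as it stands.
- The arm moves only by the shell command python3 -m jog 'ROWS'. ROWS is JSON, a list that holds one entry, the list of rows, each a list of 7 numbers: the shift along the world's x, y, z in m, then the turn, a rotation vector about the world's x, y, z in degrees, then the closure in counts, from 0 (fully open) to 255 (shut). In form: [[[tx, ty, tz, ax, ay, az, fingers], ...]]. A call has 1 to 10 rows; each row is the pose to reach, as a shift and turn from the pose commanded when the call began; what a row does not reach only later rows make up. A row lasts 1/12 s, in which the tool goes at most 41.7 mm and 7.16 degrees, less where a joint would pass 70% of its speed; a pose out of reach is approached as far as the arm can. A call with a gripper value outside its range is refused whole. The fingers move at their own pace and stop on an object; the grip force is fixed at half the most. Time passes only in rows, so rows that repeat a pose let the fingers close. It gives the time, the measured TCP pose, the force and the opening at its end, in the units of the state.
- bot.get_obs(): the state, without advancing time (a new reading comes with each control period).
- bot.camera(name): name is "scene" or "top" or "wrist"; returns the picture (420x560x3 uint8, blue, green, red); there is no depth.
- bot.camera_model(name): a dict with "K" (3x3 intrinsics, pixels), "T" (4x4, takes a point from camera to world coordinates). Camera axes: x right, y down, z forward; pixel columns grow to the right and rows downward; lengths in m; the calibration is good to about 2 mm. A picture is of the moment at which its call begins: read the wrist's pose just before it. camera_model takes no time and is no camera call; for the wrist camera it gives the pose at the moment of the call.
- bot.job_done(): hands the job in, once; it reports no verdict.
The state is a dict: "clock": time; "joint_pos": joint angles; "joint_vel": joint speeds; "tau": joint torques, N m; "eef_pos": TCP position; "tool_rot": TCP orientation; "ft_force": force on the tool from outside, world axes, zero at the start; "ft_torque": the same for the moment, N m; "grip_width": finger opening in m.
Only numpy, scipy, OpenCV 4.12 (cv2) and the standard library are available. Lean on these libraries where they do the work, as an engineer would, in place of code of your own. Each camera call takes 0.05 s, during which the arm holds its last target. There are 200 camera calls.

TASK

Check the third valve of the desktop amplifier: use the thin blade in the pry notch to lever up the black hood that covers the test dial, open it until it stands upright or leans back, and lay the blade flat on the desk. Then turn the dial clockwise past its first two clicks to the third and finish while still holding it there, because it springs back when let go. Do not knock the glass valves, and leave the metronome, the glass dish and the harmonica holder where they are.

Things in the scene. Friction and masses are not known exactly. Their poses are not given: they have to be found in the camera images.
- amp: Desktop valve amplifier, fixed: grey case, dark wood cheeks, 156 mm deep (x), 272 wide (y), flat aluminium deck 80 mm above the desk. Origin: centre of its footprint at desk height; x runs front to back, z up. Deck front edge at x = -75 mm. Hood and dial lie on the line y = -55; round meter at y = +75; three front knobs at y = +21, +58, +95 stand 15 mm out of the front face.
- cover_hinge (a point): Middle of the hood's hinge line, at deck height (80 mm), 58 mm behind the amplifier's origin on its line y = -55 mm. The hinge line runs along the amplifier's y. The point does not move with the hood.
- cover_notch (a point): Middle of the pry notch, on the hood's outer front face, 4 mm above the deck when shut, 23 mm behind the deck's front edge; moves with the hood. Notch: 40 mm wide, 8 mm high gap in the lower edge of the front wall. Hood: black plastic, hollow, open below, 110 mm from hinge to front face, 100 wide (too wide to grip), 39 high, walls 3 mm. Inside, the dial's wing starts 29 mm behind the front face.
- cover (a joint): Angle of the hood, rad: 0 shut, grows as its front edge (robot's side) is raised, 1.57 upright, stop at 1.85 leaning back. Friction hinge: it stays wherever it is left; about 1.3 N at the front edge lifts it (90 g). A blade lifts the edge from below; higher up it can bear on the inside of the front wall and of the top.
- dial_grip (a point): Top of the dial on its vertical axis, 112.5 mm above the desk, 56 mm from the hinge line, under the hood. The dial: black disc 54 mm across, 8 mm high, on the deck, with an upright wing grip on it 50 mm long, 12 thick, 24 high (top 32 mm above the deck), a white line on one end. At rest the wing lies along the amplifier's x, white line towards the hinge.
- dial (a joint): Angle of the dial, rad: 0 at rest, grows clockwise seen from above; clicks (detents) at 0.42, 0.84 and 1.26, end stop at 1.36. A spring returns it to 0 from any position; the clicks do not hold it. Turning takes at most about 0.3 N m, holding at the third click about 0.26. The meter needle follows it.
- blade: Thin-bladed spatula lying flat on the desk, loose, about 60 g, 170 mm long along its x. Origin: underside of the handle's middle. Beech handle 90 mm long, 18 wide, 16 high (x from -45 to +45). Flat steel blade 80 mm long, 16 wide, 2 thick, x from +45 to +125, its mid-plane 8 mm above the underside. Balance point at about x = +14 mm.
- blade_tip (a point): Middle of the blade's far end, 125 mm ahead of the origin, 8 mm above its plane.
- valves: Three upright glass valves in ceramic sockets, fixed to the deck, 21 mm wide, tops 60 mm above the deck. The origin is the amplifier's origin; the valves stand at x = +35 mm, y = +38, +75 and +112 mm of the amplifier. Do not strike them.
- metronome: Bystander: red plastic pyramid metronome with a pendulum arm, 104 mm square at the foot, 205 mm high, loose, origin under its centre.
- dish: Bystander: small clear glass dish, 96 mm across, 28 mm high, loose, origin under its centre.
- holder: Bystander: stainless harmonica holder frame lying on the desk, about 125 mm (x) by 100 mm (y), 20 mm high, loose, origin under its middle.
Things that resemble listed ones, but are neither listed nor needed, are in the scene too. Several things look just like the blade: the one meant starts farthest to the robot's right.

How it is judged:
By the outcome, as a careful person would: the job done as asked, in the order asked, and still so for the second after the job is handed in, while the arm keeps its last pose, push and grip.
It also fails if it takes over 64 s, if anything falls off the work surface, if the arm or the gripper's body presses on something with over 40 N, if the wrist force passes 120 N, or if a joint passes its speed limit or range.

## Working session

There is one attempt and no reset: what is moved stays moved. The work goes in short steps, Python scripts to look and compute and a shell command to move; the robot and the scene stay as the last step left them, time stands still between calls to the robot, and variables do not carry over. Pictures are saved under pics/ and viewed, about 8 in all and at most 12, crops included, and the job is handed in when it is done.

```bash
ls; mkdir -p pics; python3 - <<'E'
from workcell import bot
import cv2,numpy as np
print(bot.get_obs()); print(bot.tip_extent)
for n in ("scene","top"):
    m=bot.camera_model(n); print(n,np.round(m["K"],1).tolist(),np.round(m["T"],4).tolist())
    cv2.imwrite(f"pics/{n}0.png",bot.camera(n))
E
```

```text
pics
{'clock': 0.0, 'joint_pos': array([-1.32498496e+00,  2.41420444e-01,  3.70697222e-03,  1.33518673e+00,
       -2.42813206e-05,  1.57080872e+00]), 'joint_vel': array([-0.00076408,  0.0009689 ,  0.00030227,  0.00034491, -0.00023932,
        0.00099198]), 'tau': array([ 7.08627758e-04, -3.72325766e+01,  2.52402645e+01,  1.71221240e-02,
        2.55561289e-06, -3.11770876e-06]), 'eef_pos': array([ 0.12151416, -0.48437169,  0.23840262]), 'tool_rot': array([ 9.92456808e-01,  1.22590282e-01, -1.41019052e-04, -1.04251045e-03]), 'ft_force': array([-0.37133221,  0.2834816 ,  0.11448713]), 'ft_torque': array([-0.01116192,  0.05359303, -0.01670823]), 'grip_width': 0.08536990918337428}
0.008
scene [[501.0, 0.0, 276.3], [0.0, 501.0, 202.0], [0.0, 0.0, 1.0]] [[-0.4415, 0.6823, -0.5828, 1.5063], [0.8972, 0.3273, -0.2965, 0.4938], [-0.0115, -0.6538, -0.7566, 1.3496], [0.0, 0.0, 0.0, 1.0]]
top [[426.2, 0.0, 284.0], [0.0, 426.2, 209.7], [0.0, 0.0, 1.0]] [[0.0064, -0.995, 0.0994, 0.4242], [-1.0, -0.007, -0.0059, 0.0133], [0.0066, -0.0993, -0.995, 1.3811], [0.0, 0.0, 0.0, 1.0]]
```

View pics/top0.png

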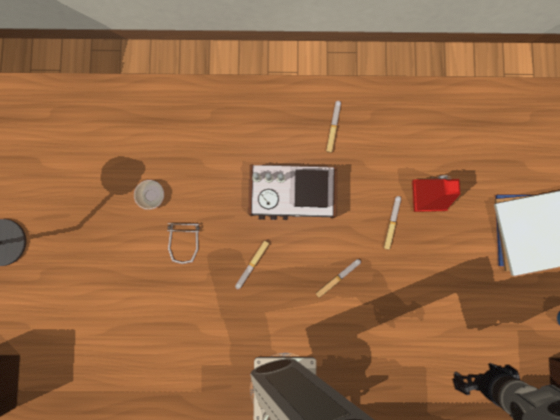

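View pics/scene0.png

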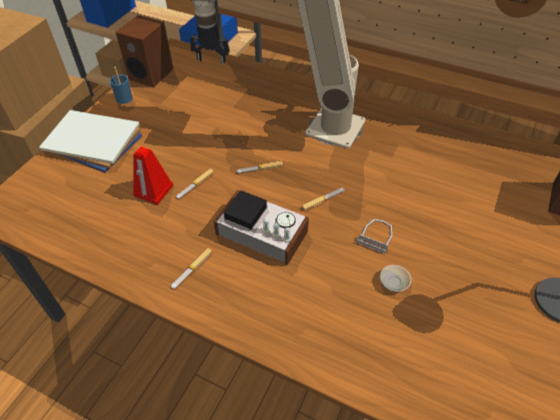

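The top view shows four lookalike spatulas, at px (333,126), (392,222), (338,278) and (253,264). Image right is the robot's right (-y), so the one meant is (392,222), tip pointing up (away from the robot). The amp is at (292,190) with the hood at (311,188), the metronome at (435,195), the dish at (149,194) and the holder at (184,243). I'll check the choice in a close crop.

```bash
cat > h.py <<'E'
import numpy as np,cv2
from workcell import bot
def ray(name,uv,z,m=None):
    m=m or bot.camera_model(name); K,T=m["K"],m["T"]
    d=np.array(T)[:3,:3]@np.linalg.inv(K)@np.array([*uv,1.]); o=np.array(T)[:3,3]
    return o+d*(z-o[2])/d[2]
def proj(name,p,m=None):
    m=m or bot.camera_model(name); T=np.linalg.inv(m["T"]); c=T[:3,:3]@np.array(p)+T[:3,3]; q=np.array(m["K"])@c
    return q[:2]/q[2]
E
python3 - <<'E'
from h import *
im=cv2.imread("pics/top0.png")
c=im[155:255,240:400]   # 160x100
cv2.imwrite("pics/crop1.png",cv2.resize(c,None,fx=5,fy=5,interpolation=cv2.INTER_CUBIC))
for uv in [(333,126),(392,222),(338,278),(253,264)]: print(uv,ray("top",uv,.008).round(3))
E
```

```text
(333, 126) [ 0.84  -0.155  0.008]
(392, 222) [ 0.524 -0.345  0.008]
(338, 278) [ 0.344 -0.169  0.008]
(253, 264) [0.386 0.103 0.008]
```

View pics/crop1.png

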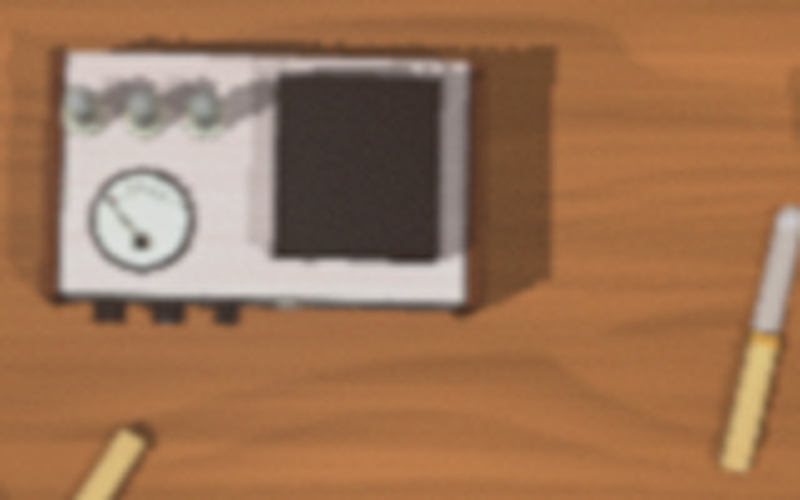

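The crop (5x, offset 240,155) shows the deck front edge from (57,293) to (468,303), the hood top corners (275,75), (440,80), (438,262) and (272,257), and the blade's handle end (737,470), ferrule (765,335) and tip (790,207). It is the chosen spatula, clear of the metronome.

```bash
python3 - <<'E'
from h import *
def R(uv,z): return ray("top",(uv[0]/5+240-.4,uv[1]/5+155-.4),z)[:2]
print("deck");
P=[R(u,.08) for u in [(57,293),(468,303),(470,62),(65,50)]]
for p in P: print(p.round(4))
H=[R(u,.119) for u in [(275,75),(440,80),(438,262),(272,257)]]
print("hood"); 
for p in H: print(p.round(4))
B=[R((737,470),.016),R((765,335),.008),R((790,207),.008)]
print("blade");
for p in B: print(p.round(4))
d=B[2]-B[0]; yb=np.arctan2(d[1],d[0]); print("len",np.linalg.norm(d),"yaw",np.degrees(yb), "origin",B[2]-.125*d/np.linalg.norm(d))
# amp fit
from scipy.optimize import least_squares
mod=np.array([[-75,136-7],[-75,-136+7],[75,-129],[75,129]])/1e3
hod=np.array([[58,-5],[58,-105],[-52,-105],[-52,-5]])/1e3
def f(q):
    c,s=np.cos(q[2]),np.sin(q[2]); M=np.array([[c,-s],[s,c]])
    return np.r_[(hod@M.T+q[:2]-np.array(H)).ravel(),(mod@M.T+q[:2]-np.array(P)).ravel()]
r=least_squares(f,[.55,.0,0]); print("amp",r.x[:2].round(4),np.degrees(r.x[2]));print((r.fun.reshape(-1,2)*1e3).round(1).tolist())
E
```

```text
deck
[0.5426 0.1065]
[ 0.5382 -0.1456]
[ 0.6882 -0.1476]
[0.6938 0.1036]
hood
[ 0.6715 -0.0254]
[ 0.6692 -0.1246]
[ 0.5592 -0.123 ]
[ 0.5615 -0.0241]
blade
[ 0.4379 -0.3248]
[ 0.5251 -0.3465]
[ 0.6087 -0.3644]
len 0.17529081400147564 yaw -13.034725732890193 origin [ 0.48688021 -0.33616971]
amp [ 0.6146 -0.02  ] -1.1952733967532165
[[1.0, -0.8], [1.2, -1.6], [1.2, -0.9], [1.0, 0.2], [-0.3, 4.1], [-1.3, -1.9], [-1.3, -3.0], [-1.6, 3.8]]
```

```bash
python3 -m jog '[[[0.385,0.143,-0.07,0,0,70,100],[0.385,0.143,-0.07,0,0,70,100],[0.385,0.143,-0.07,0,0,70,100],[0.385,0.143,-0.07,0,0,70,100],[0.385,0.143,-0.07,0,0,70,100],[0.385,0.143,-0.07,0,0,70,100],[0.385,0.143,-0.07,0,0,70,100],[0.385,0.143,-0.07,0,0,70,100],[0.385,0.143,-0.07,0,0,70,100],[0.385,0.143,-0.07,0,0,70,100]]]'
```

```text
clock: 0.93
eef_pos: [0.5082, -0.3407, 0.1684]
tool_rot: [0.741, 0.672, -0.0, -0.0]
ft_force: [-0.8, -0.9, -0.7]
grip_width: 0.0519
```

```bash
python3 -m jog '[[[0,0,0,0,0,83,100],[0,0,0,0,0,83,100],[0,0,0,0,0,83,100],[0,0,0,0,0,83,100],[0,0,0,0,0,83,100],[0,0,0,0,0,83,100],[0,0,0,0,0,83,100],[0,0,0,0,0,83,100],[0,0,0,0,0,83,100],[0,0,0,0,0,83,100]]]'; python3 - <<'E'
from h import *
o=bot.get_obs(); print(o["eef_pos"],o["tool_rot"],o["joint_pos"].round(2))
m=bot.camera_model("wrist"); im=bot.camera("wrist"); cv2.imwrite("pics/w1.png",im); np.savez("w1.npz",K=m["K"],T=m["T"])
E
```

```text
clock: 1.77
eef_pos: [0.5063, -0.3417, 0.1686]
tool_rot: [0.207, 0.978, 0.0, -0.001]
ft_force: [-0.6, 0.5, 0.2]
grip_width: 0.0519
[ 0.50629821 -0.34172507  0.16855259] [ 2.07411179e-01  9.78253560e-01  2.63710228e-04 -7.11211049e-04] [-0.59  0.5   0.2   1.27 -0.   -0.18]
```

View pics/w1.png

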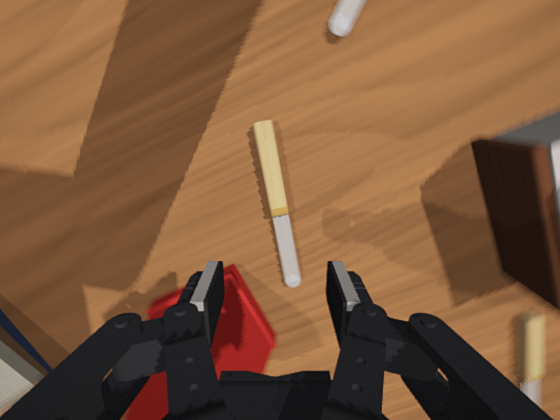

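The wrist view shows the chosen blade: handle end (264,122), handle-blade joint (281,213), tip (292,285), with the red metronome beyond.

```bash
python3 - <<'E'
from h import *
m=dict(np.load("w1.npz"))
B=[ray("",u,z,m)[:2] for u,z in [((264,121),.016),((281,214),.012),((292,286),.008)]]
for b in B: print(b.round(4))
d=B[2]-B[0]; L=np.linalg.norm(d); print(L,np.degrees(np.arctan2(d[1],d[0])),"graspx20",B[2]-.105*d/L, "via ferrule",B[1]-.025*d/L)
E
```

```text
[ 0.4375 -0.3204]
[ 0.525 -0.342]
[ 0.6071 -0.3647]
0.17520070822294584 -14.622825499464893 graspx20 [ 0.5054759  -0.33815655] via ferrule [ 0.5008535  -0.33571498]
```

```bash
python3 -m jog '[[[-0.003,0.004,-0.03,0,0,10,100],[-0.003,0.004,-0.06,0,0,10,100],[-0.003,0.004,-0.10,0,0,10,100],[-0.003,0.004,-0.13,0,0,10,100],[-0.003,0.004,-0.145,0,0,10,100],[-0.003,0.004,-0.152,0,0,10,100],[-0.003,0.004,-0.157,0,0,10,100],[-0.003,0.004,-0.157,0,0,10,100],[-0.003,0.004,-0.157,0,0,10,255],[-0.003,0.004,-0.157,0,0,10,255]]]'
python3 -m jog '[[[0,0,0,0,0,0,255],[0,0,0,0,0,0,255],[0,0,0,0,0,0,255],[0,0,0,0,0,0,255],[0,0,0,0,0,0,255],[0,0,0,0,0,0,255]]]'
```

```text
clock: 2.65
eef_pos: [0.5049, -0.3388, 0.014]
tool_rot: [0.125, 0.992, -0.001, 0.001]
ft_force: [0.2, -0.7, -0.6]
grip_width: 0.0283
clock: 3.15
eef_pos: [0.5049, -0.3389, 0.0143]
tool_rot: [0.125, 0.992, -0.001, 0.002]
ft_force: [-0.0, 0.9, 6.5]
grip_width: 0.0163
```

```bash
python3 -m jog '[[[0,0,0.01,0,0,0,255],[0,0,0.03,0,0,0,255],[0,0,0.06,0,0,0,255],[0,0,0.09,0,0,0,255],[-0.03,0.02,0.12,0,0,3,255],[-0.06,0.05,0.14,0,0,7,255],[-0.09,0.09,0.14,0,0,13,255],[-0.09,0.13,0.14,0,0,13,255],[-0.09,0.13,0.14,0,0,13,255],[-0.09,0.13,0.14,0,0,13,255]]]'
python3 - <<'E'
from h import *
o=bot.get_obs(); print(o["eef_pos"],o["tool_rot"],o["grip_width"],o["ft_force"])
m=bot.camera_model("wrist"); im=bot.camera("wrist"); cv2.imwrite("pics/w2.png",im); np.savez("w2.npz",K=m["K"],T=m["T"])
E
```

```text
clock: 3.98
eef_pos: [0.4122, -0.2052, 0.1531]
tool_rot: [0.01, 1.0, 0.0, -0.0]
ft_force: [0.2, 0.1, -0.7]
grip_width: 0.016
[ 0.41223533 -0.20515379  0.15313957] [ 9.79954841e-03  9.99951869e-01  4.40754834e-04 -1.85472851e-04] 0.015978655096529095 [ 0.16164576  0.12919455 -0.71722709]
```

View pics/w2.png

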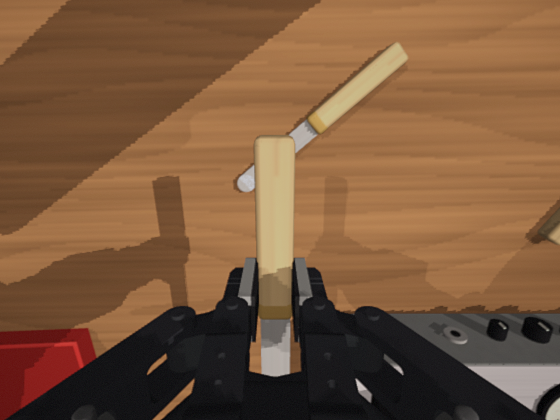

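The blade is held firmly and square: handle end (275,138), ferrule (275,312) between the pads, blade passing under the palm toward the amp. Now I'll work out where the tip is.

```bash
python3 - <<'E'
from h import *
m=dict(np.load("w2.npz")); e=np.array([.4122,-.2052,.1531])
for z in (.152,.155):
  a=ray("",(275,138),z,m); b=ray("",(275,313),z,m); print(z,a.round(4),b.round(4),"len",np.linalg.norm(a-b), "tip-tcp by end",a[:2]-e[:2]+[.170,0],"by ferrule",b[:2]-e[:2]+[.08,0], "yaw",np.degrees(np.arctan2(*(b-a)[1::-1])))
c=bot.camera("scene"); tip=e+[.10,0,-.006]
t=bot.camera("top"); print(proj("scene",tip),proj("top",tip))
u,v=proj("scene",tip).astype(int); x=c[v-40:v+40,u-50:u+50]; u,v=proj("top",tip).astype(int); y=t[v-40:v+40,u-50:u+50]
cv2.imwrite("pics/c3.png",cv2.resize(np.hstack([x,y]),None,fx=4,fy=4,interpolation=cv2.INTER_CUBIC))
E
```

```text
0.152 [ 0.3427 -0.2023  0.152 ] [ 0.4312 -0.204   0.152 ] len 0.08855557727079942 tip-tcp by end [0.10045219 0.00293724] by ferrule [0.09899147 0.00123833] yaw -1.0992689246981742
0.155 [ 0.3424 -0.2023  0.155 ] [ 0.429  -0.2039  0.155 ] len 0.08660412346744631 tip-tcp by end [0.10018305 0.00293687] by ferrule [0.09677123 0.0012754 ] yaw -1.0992689246981766
[224.79221515 166.30890291] [356.57582378 222.25906001]
```

View pics/c3.png

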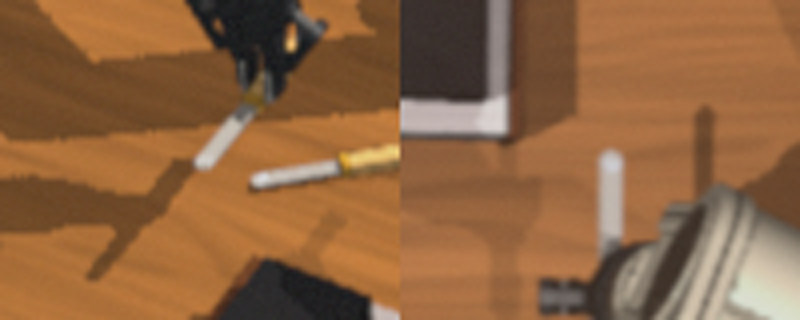

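```bash
python3 -m jog '[[[0,0.04,0,0,0,0,255],[0,0.08,0,0,0,0,255],[0,0.12,0,0,0,0,255],[0,0.132,-0.02,0,0,0,255],[0,0.132,-0.05,0,0,0,255],[0.02,0.132,-0.053,0,0,0,255],[0.037,0.132,-0.053,0,0,0,255],[0.037,0.132,-0.055,0,0,0,255],[0.037,0.132,-0.055,0,0,0,255],[0.037,0.132,-0.055,0,0,0,255]]]'
python3 -m jog '[[[0,0,-0.002,0,0,0,255],[0,0,-0.004,0,0,0,255],[0,0,-0.004,0,0,0,255],[0,0,-0.004,0,0,0,255]]]'
python3 -m jog '[[[0,0,-0.002,0,0,0,255],[0,0,-0.004,0,0,0,255],[0,0,-0.004,0,0,0,255],[0,0,-0.004,0,0,0,255]]]'
```

```text
clock: 4.97
eef_pos: [0.4506, -0.0767, 0.0968]
tool_rot: [0.012, 1.0, 0.0, -0.001]
ft_force: [-1.0, -0.6, -0.3]
grip_width: 0.0161
clock: 5.3
eef_pos: [0.4503, -0.0761, 0.0933]
tool_rot: [0.011, 1.0, 0.0, -0.0]
ft_force: [-0.8, 0.3, -0.8]
grip_width: 0.0161
clock: 5.63
eef_pos: [0.4505, -0.0759, 0.0892]
tool_rot: [0.011, 1.0, 0.0, -0.0]
ft_force: [0.3, 0.1, 0.4]
grip_width: 0.016
```

```bash
for i in 1; do python3 -m jog '[[[0,0,-0.0015,0,0,0,255],[0,0,-0.0015,0,0,0,255],[0,0,-0.0015,0,0,0,255]]]'; python3 -m jog '[[[0,0,-0.0015,0,0,0,255],[0,0,-0.0015,0,0,0,255],[0,0,-0.0015,0,0,0,255]]]';  python3 -m jog '[[[0,0,-0.0015,0,0,0,255],[0,0,-0.0015,0,0,0,255],[0,0,-0.0015,0,0,0,255]]]'; done; python3 - <<'E'
from h import *
for n,o in (("top",(330,200)),("scene",(240,200))):pass
tip=bot.get_obs()["eef_pos"]+[.102,0,-.006]
c=bot.camera("scene");t=bot.camera("top")
u,v=proj("scene",tip).astype(int); x=c[v-40:v+40,u-50:u+50]; u,v=proj("top",tip).astype(int); y=t[v-40:v+40,u-50:u+50]
cv2.imwrite("pics/c4.png",cv2.resize(np.hstack([x,y]),None,fx=4,fy=4,interpolation=cv2.INTER_CUBIC))
E
```

```text
clock: 5.88
eef_pos: [0.4506, -0.076, 0.0877]
tool_rot: [0.011, 1.0, 0.0, -0.0]
ft_force: [-0.4, 0.6, -0.8]
grip_width: 0.016
clock: 6.13
eef_pos: [0.4509, -0.076, 0.0865]
tool_rot: [0.011, 1.0, -0.0, 0.0]
ft_force: [-1.3, -0.9, 1.4]
grip_width: 0.0161
clock: 6.38
eef_pos: [0.4509, -0.076, 0.0851]
tool_rot: [0.011, 1.0, -0.0, 0.0]
ft_force: [-1.7, 0.5, 3.9]
grip_width: 0.0161
```

View pics/c4.png

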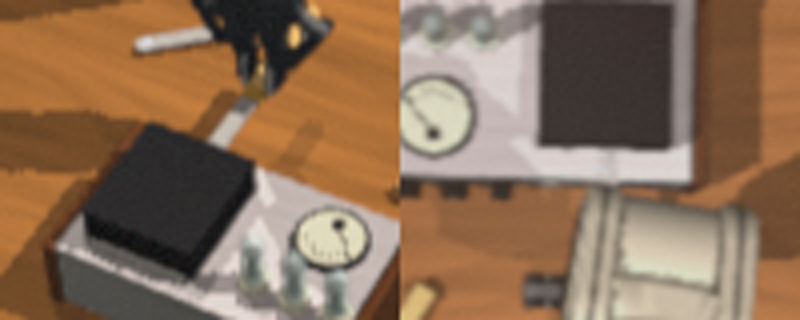

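```bash
python3 -m jog '[[[0,0,0.0045,0,0,0,255],[0,0.003,0.0045,0,0,0,255],[0,0.003,0.0045,0,0,0,255],[0.005,0.003,0.0045,0,0,0,255],[0.010,0.003,0.0045,0,0,0,255],[0.012,0.003,0.0045,0,0,0,255],[0.012,0.003,0.0045,0,0,0,255]]]'; python3 -m jog '[[[0.004,0,0,0,0,0,255],[0.008,0,0,0,0,0,255],[0.012,0,0,0,0,0,255],[0.012,0,0,0,0,0,255]]]'
```

```text
clock: 7.07
eef_pos: [0.4635, -0.073, 0.0892]
tool_rot: [0.011, 1.0, -0.0, 0.0]
ft_force: [-0.7, -0.1, -0.8]
grip_width: 0.0163
clock: 7.4
eef_pos: [0.4758, -0.0731, 0.0894]
tool_rot: [0.011, 1.0, -0.0, 0.001]
ft_force: [-0.9, -0.6, -0.6]
grip_width: 0.016
```

```bash
python3 -m jog '[[[0,0,0.003,0,0,0,255],[0,0,0.006,0,0,0,255],[0.001,0,0.011,0,0,0,255],[0.002,0,0.017,0,0,0,255],[0.003,0,0.023,0,0,0,255],[0.005,0,0.029,0,0,0,255],[0.007,0,0.035,0,0,0,255],[0.009,0,0.041,0,0,0,255],[0.009,0,0.041,0,0,0,255]]]'; python3 - <<'E'
from h import *
cv2.imwrite("pics/c5.png",cv2.resize(bot.camera("scene")[140:280,170:350],None,fx=4,fy=4,interpolation=cv2.INTER_CUBIC))
E
```

```text
clock: 8.15
eef_pos: [0.4854, -0.0731, 0.132]
tool_rot: [0.011, 1.0, -0.0, 0.002]
ft_force: [0.5, 0.2, -0.7]
grip_width: 0.016
```

View pics/c5.png

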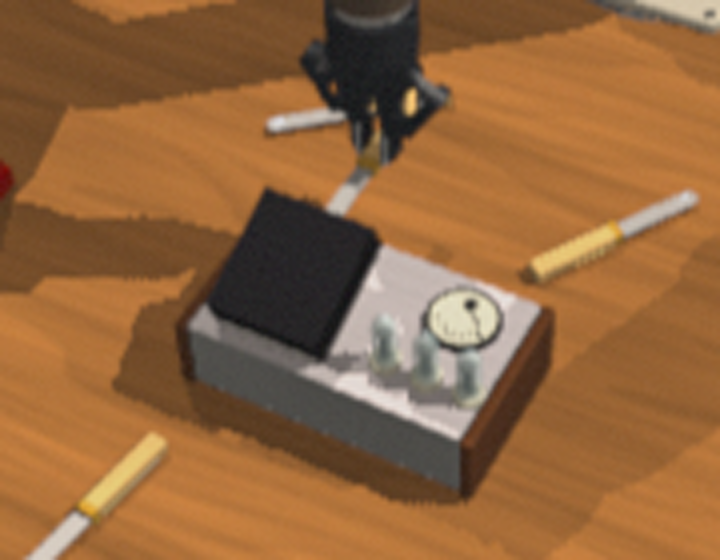

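The scene crop shows the hood raised about 20° on the blade (front edge near (320,215)). I'll follow the arc on.

```bash
python3 -m jog '[[[0.005,0,0.009,0,0,0,255],[0.009,0,0.017,0,0,0,255],[0.015,0,0.025,0,0,0,255],[0.021,0,0.032,0,0,0,255],[0.028,0,0.038,0,0,0,255],[0.036,0,0.045,0,0,0,255],[0.044,0,0.05,0,0,0,255],[0.053,0,0.054,0,0,0,255],[0.062,0,0.058,0,0,0,255],[0.062,0,0.058,0,0,0,255]]]'; python3 - <<'E'
from h import *
cv2.imwrite("pics/c6.png",cv2.resize(np.hstack([bot.camera("scene")[150:260,190:330],bot.camera("top")[150:260,220:360]]),None,fx=2.8,fy=2.8,interpolation=cv2.INTER_CUBIC))
E
```

```text
clock: 9.03
eef_pos: [0.5477, -0.0734, 0.1888]
tool_rot: [0.011, 1.0, -0.0, 0.001]
ft_force: [1.8, -0.5, -2.7]
grip_width: 0.0158
```

View pics/c6.png

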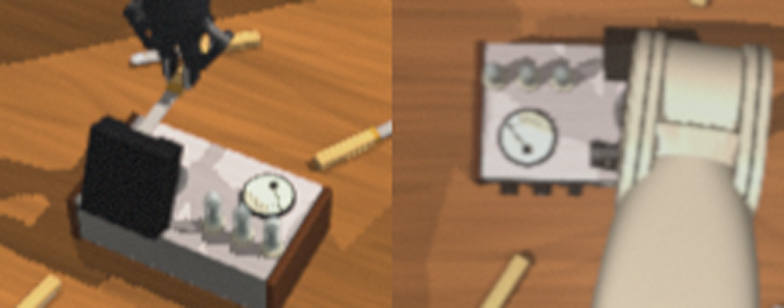

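The hood stands at about 65–70° with the blade under the front wall. Next I drop the blade about 22 mm and push the inside of the top backward.

```bash
python3 -m jog '[[[0,0,-0.012,0,0,0,255],[0,0,-0.022,0,0,0,255],[0.01,0,-0.022,0,0,0,255],[0.02,0,-0.022,0,0,0,255],[0.03,0,-0.022,0,0,0,255],[0.038,0,-0.022,0,0,0,255],[0.046,0,-0.022,0,0,0,255],[0.054,0,-0.022,0,0,0,255],[0.060,0,-0.022,0,0,0,255],[0.060,0,-0.022,0,0,0,255]]]';python3 -m jog '[[[0.006,0,0,0,0,0,255],[0.012,0,0,0,0,0,255],[0.018,0,0,0,0,0,255],[0.018,0,0,0,0,0,255]]]'; python3 - <<'E'
from h import *
cv2.imwrite("pics/c7.png",cv2.resize(np.hstack([bot.camera("scene")[150:260,190:330],bot.camera("top")[150:260,220:360]]),None,fx=2.8,fy=2.8,interpolation=cv2.INTER_CUBIC))
E
```

```text
clock: 9.97
eef_pos: [0.6064, -0.0728, 0.1658]
tool_rot: [0.011, 1.0, 0.0, -0.0]
ft_force: [0.1, 0.6, -1.1]
grip_width: 0.016
clock: 10.3
eef_pos: [0.6252, -0.0729, 0.1665]
tool_rot: [0.011, 1.0, -0.0, 0.001]
ft_force: [0.3, -0.2, -0.7]
grip_width: 0.016
```

View pics/c7.png

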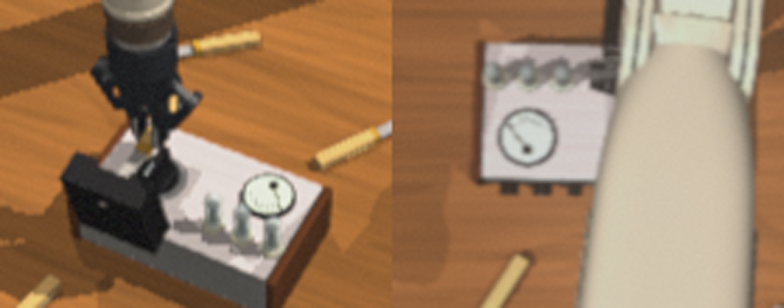

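The hood now leans back past upright (its top face points away, around (110,205) in the scene half), and the dial is exposed at (160,182). I'll retract and take the blade back to where it lay.

```bash
python3 -m jog '[[[-0.02,0,0,0,0,0,255],[-0.05,0,0,0,0,0,255],[-0.09,0,0,0,0,0,255],[-0.13,0,0,0,0,0,255],[-0.17,0,0,0,0,0,255],[-0.18,-0.03,0,0,0,-3,255],[-0.18,-0.07,0,0,0,-10,255],[-0.18,-0.11,0,0,0,-13,255],[-0.18,-0.15,0,0,0,-13,255],[-0.18,-0.19,0,0,0,-13,255]]]';python3 -m jog '[[[0.02,-0.03,0,0,0,0,255],[0.045,-0.056,-0.02,0,0,0,255],[0.045,-0.056,-0.06,0,0,0,255],[0.045,-0.056,-0.10,0,0,0,255],[0.045,-0.056,-0.13,0,0,0,255],[0.045,-0.056,-0.142,0,0,0,255],[0.045,-0.056,-0.147,0,0,0,255],[0.045,-0.056,-0.147,0,0,0,255]]]'; python3 - <<'E'
from h import *
print(bot.get_obs()["joint_pos"].round(2))
E
```

```text
clock: 11.23
eef_pos: [0.4436, -0.2648, 0.1673]
tool_rot: [0.124, 0.992, -0.0, 0.001]
ft_force: [1.2, -0.3, -0.5]
grip_width: 0.0156
clock: 11.9
eef_pos: [0.488, -0.3185, 0.0182]
tool_rot: [0.124, 0.992, 0.001, -0.001]
ft_force: [-0.2, 0.5, -1.5]
grip_width: 0.0159
[-0.58  0.58 -0.09  0.9   0.   -0.33]
```

```bash
python3 -m jog '[[[0,0,-0.002,0,0,0,255],[0,0,-0.003,0,0,0,255],[0,0,-0.003,0,0,0,255]]]'; python3 -m jog '[[[0,0,-0.001,0,0,0,255],[0,0,-0.001,0,0,0,255],[0,0,-0.001,0,0,0,255]]]'
```

```text
clock: 12.15
eef_pos: [0.4898, -0.3196, 0.018]
tool_rot: [0.124, 0.992, -0.001, 0.001]
ft_force: [-0.3, -0.8, -0.8]
grip_width: 0.016
clock: 12.4
eef_pos: [0.4889, -0.3191, 0.0159]
tool_rot: [0.124, 0.992, -0.0, 0.0]
ft_force: [0.3, 0.6, -0.0]
grip_width: 0.0162
```

```bash
python3 -m jog '[[[0,0,-0.001,0,0,0,255],[0,0,-0.001,0,0,0,255],[0,0,-0.001,0,0,0,255]]]'; python3 -m jog '[[[0,0,0,0,0,0,90],[0,0,0,0,0,0,90],[0,0,0,0,0,0,90],[0,0,0,0,0,0,90],[0,0,0,0,0,0,90],[0,0,0.01,0,0,0,90],[0,0,0.03,0,0,0,90],[0,0,0.07,0,0,0,90],[0,0,0.11,0,0,0,90],[0,0,0.14,0,0,0,90]]]'; python3 -m jog '[[[-0.04,0,0.02,0,0,0,90],[-0.07,0.03,0.04,0,0,0,90],[-0.10,0.06,0.05,0,0,0,90],[-0.10,0.06,0.05,0,0,0,90]]]'
python3 - <<'E'
from h import *
t=bot.camera("top")[140:270,230:430]; s=bot.camera("scene")[140:270,120:320]
cv2.imwrite("pics/c8.png",cv2.resize(np.vstack([s,t]),None,fx=2.3,fy=2.3,interpolation=cv2.INTER_CUBIC))
E
```

```text
clock: 12.65
eef_pos: [0.4887, -0.319, 0.0143]
tool_rot: [0.124, 0.992, 0.0, 0.0]
ft_force: [1.1, -0.0, -0.2]
grip_width: 0.0163
clock: 13.48
eef_pos: [0.4893, -0.3194, 0.1583]
tool_rot: [0.124, 0.992, -0.001, 0.001]
ft_force: [0.9, -1.3, -0.8]
grip_width: 0.0553
clock: 13.82
eef_pos: [0.3849, -0.2561, 0.2069]
tool_rot: [0.125, 0.992, 0.0, -0.0]
ft_force: [0.4, -0.6, -0.0]
grip_width: 0.0552
```

View pics/c8.png

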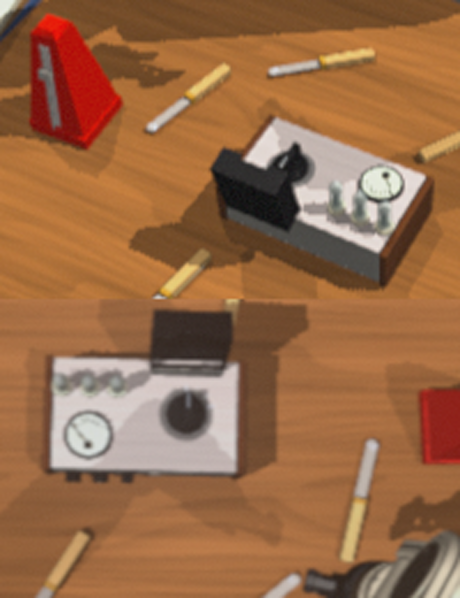

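The scene and top crops show the hood leaning back, the chosen blade flat on the desk (top crop (360,500)), and the metronome untouched. The dial disc is at top crop (186,414), with its white line toward the hinge. Next I measure the dial numerically.

```bash
python3 - <<'E'
from h import *
im=bot.camera("top"); 
exp=proj("top",[.6155,-.075,.088]); u0,v0=exp.astype(int); print(exp)
g=cv2.cvtColor(im,cv2.COLOR_BGR2GRAY)
w=g[v0-11:v0+16,u0-17:u0+17]; 
m=(w<110).astype(np.uint8); n,l,s,c=cv2.connectedComponentsWithStats(m)
for i in range(1,n):
    if s[i,4]>40: print(s[i],c[i]+[u0-17,v0-11],ray("top",c[i]+[u0-17,v0-11],.09))
for r in w[::2,::2]: print(*[f"{x:3d}" for x in r])
E
```

```text
[310.38509939 189.67882079]
[  8   2  20  20 307] [310.58631922 189.43322476] [ 0.61596752 -0.07547932  0.09      ]
203 203 202 203 202 203 191 190 180 193 190 198 195 195 200 201 202
205 204 205 204 203 184 138 116 104 111 101 124 122 146 198 201 202
206 204 201 204 186 138 100  70  52  95  66  72  93 146 202 203 203
195 184 180 181 141 101  64  53  52  97  64  50  67 105 186 204 204
182 181 181 161 115  72  56  52  52  93  63  51  53  91 174 207 204
182 183 182 146 105  60  55  55  54  56  52  50  48  77 142 204 207
182 181 181 144 102  59  55  53  52  53  51  50  51  75 135 202 206
183 183 185 156 111  65  54  52  55  52  52  51  52  81 142 203 207
186 185 186 169 118  86  52  54  52  54  52  51  62 108 162 203 205
185 187 185 183 145 110  80  55  50  51  49  59  93 133 193 207 206
183 184 184 183 176 136 115 102  84  76  89 106 120 163 193 206 209
183 184 183 183 184 180 159 131 121 118 121 140 172 184 185 191 208
180 182 180 180 179 181 182 178 174 171 175 179 181 181 181 182 201
184 183 184 185 185 184 183 183 183 183 183 183 182 183 183 182 189
```

```bash
python3 -m jog '[[[0.03,0.03,0,0,0,7,90],[0.06,0.06,0,0,0,13,90],[0.09,0.09,0,0,0,13,90],[0.12,0.12,0,0,0,13,90],[0.15,0.15,0,0,0,13,90],[0.18,0.175,0,0,0,13,90],[0.21,0.181,0,0,0,13,90],[0.231,0.181,-0.02,0,0,13,90],[0.231,0.181,-0.04,0,0,13,90],[0.231,0.181,-0.04,0,0,13,90]]]'; python3 -m jog '[[[0,0,0,0,0,0,90],[0,0,0,0,0,0,90]]]'; python3 - <<'E'
from h import *
o=bot.get_obs(); e=o["eef_pos"]; q=o["tool_rot"]; print(e,q,2*np.degrees(np.arctan2(q[1],q[0]))-90,o["joint_pos"].round(2))
m=bot.camera_model("wrist"); im=bot.camera("wrist"); cv2.imwrite("pics/w9.png",im)
print("pred px dial top,ends",[proj("",p,m).round(0) for p in ([.6155,-.0752,.1125],[.5905,-.0747,.1125],[.6405,-.0757,.1125])])
E
```

```text
clock: 14.8
eef_pos: [0.6192, -0.0772, 0.1578]
tool_rot: [0.011, 1.0, 0.0, -0.004]
ft_force: [-1.1, -0.3, -2.1]
grip_width: 0.0558
clock: 14.97
eef_pos: [0.62, -0.0783, 0.1643]
tool_rot: [0.012, 1.0, 0.0, -0.0]
ft_force: [-0.8, 0.1, 0.6]
grip_width: 0.0554
[ 0.61995871 -0.07833048  0.1643438 ] [ 1.15434355e-02  9.99933355e-01  5.50497100e-06 -1.85871236e-04] 88.67719033261776 [-0.13  0.53  0.23  1.28 -0.   -0.1 ]
pred px dial top,ends [array([277., 234.]), array([277., 196.]), array([277., 268.])]
```

```bash
python3 - <<'E'
from h import *
g=cv2.imread("pics/w9.png",0); m=bot.camera_model("wrist")
for v in (190,200,210,220,230,240): 
    x=np.where(g[v,180:380]<100)[0]+180; print(v,x.min(),x.max(),(x.min()+x.max())/2,len(x)) if len(x) else print(v)
print([proj("",p,m).round(0) for p in ([.6155,-.0752,.088],[.6155,-.0482,.088],[.6155,-.1022,.088],[.5885,-.0752,.088])])
x=np.where(g[100:300,277]<100)[0]+100; print(x.min())
E
```

```text
190 180 302 241.0 51
200 180 311 245.5 74
210 180 315 247.5 85
220 180 316 248.0 87
230 180 314 247.0 84
240 180 308 244.0 73
[array([277., 220.]), array([314., 219.]), array([240., 220.]), array([276., 183.])]
183
```

```bash
python3 -m jog '[[[-0.0045,0.004,-0.01,0,0,0,90],[-0.0045,0.004,-0.03,0,0,0,90],[-0.0045,0.004,-0.05,0,0,0,90],[-0.0045,0.004,-0.06,0,0,0,90],[-0.0045,0.004,-0.064,0,0,0,90],[-0.0045,0.004,-0.064,0,0,0,90],[-0.0045,0.004,-0.064,0,0,0,90]]]'; python3 -m jog '[[[0,0,0,0,0,0,255],[0,0,0,0,0,0,255],[0,0,0,0,0,0,255],[0,0,0,0,0,0,255],[0,0,0,0,0,0,255],[0,0,0,0,0,0,255],[0,0,0,0,0,0,255],[0,0,0,0,0,0,255]]]'
```

```text
clock: 15.6
eef_pos: [0.6159, -0.0743, 0.1016]
tool_rot: [0.011, 1.0, -0.0, 0.001]
ft_force: [-0.1, 0.2, 0.2]
grip_width: 0.0552
clock: 16.27
eef_pos: [0.6157, -0.0748, 0.1014]
tool_rot: [0.012, 1.0, -0.001, 0.001]
ft_force: [-1.1, -2.9, 5.7]
grip_width: 0.0112
```

```bash
python3 -m jog '[[[0,0,0,0,0,-5,255],[0,0,0,0,0,-10,255],[0,0,0,0,0,-15,255],[0,0,0,0,0,-20,255],[0,0,0,0,0,-25,255],[0,0,0,0,0,-30,255],[0,0,0,0,0,-35,255],[0,0,0,0,0,-40,255],[0,0,0,0,0,-40,255]]]'; python3 -c "
from workcell import bot;o=bot.get_obs();print(o['ft_torque'],o['joint_pos'].round(2))"
```

```text
clock: 17.02
eef_pos: [0.6158, -0.0746, 0.1014]
tool_rot: [0.354, 0.935, -0.0, 0.001]
ft_force: [-0.6, -2.3, 4.6]
grip_width: 0.0107
[-0.61067505  0.24861546  0.12709982] [-0.12  0.56  0.12  1.13 -0.    0.6 ]
```

```bash
python3 -m jog '[[[0,0,0,0,0,-5,255],[0,0,0,0,0,-10,255],[0,0,0,0,0,-15,255],[0,0,0,0,0,-20,255],[0,0,0,0,0,-25,255],[0,0,0,0,0,-29,255],[0,0,0,0,0,-33,255],[0,0,0,0,0,-33,255],[0,0,0,0,0,-33,255]]]'; python3 - <<'E'
from h import *
o=bot.get_obs(); q=o["tool_rot"]; print(o["ft_torque"],o["joint_pos"].round(2),2*np.degrees(np.arctan2(q[1],q[0]))-90)
t=bot.camera("top"); cv2.imwrite("pics/t10.png",t)
w=bot.camera("wrist"); s=bot.camera("scene")
a=cv2.resize(t[150:240,235:415],(720,360),interpolation=cv2.INTER_CUBIC)
b=cv2.resize(s[170:260,200:320],(320,240),interpolation=cv2.INTER_CUBIC)
c=cv2.resize(w,(320,240)); 
cv2.imwrite("pics/c10.png",np.vstack([a,np.hstack([b,c,np.zeros((240,80,3),np.uint8)])]))
E
```

```text
clock: 17.77
eef_pos: [0.6159, -0.0746, 0.1014]
tool_rot: [0.604, 0.797, 0.0, 0.001]
ft_force: [-0.6, -2.5, 5.8]
grip_width: 0.0103
[-0.55931883  0.09247097  0.27950098] [-0.12  0.56  0.12  1.13 -0.    1.18] 15.714763723093355
```

View pics/c10.png

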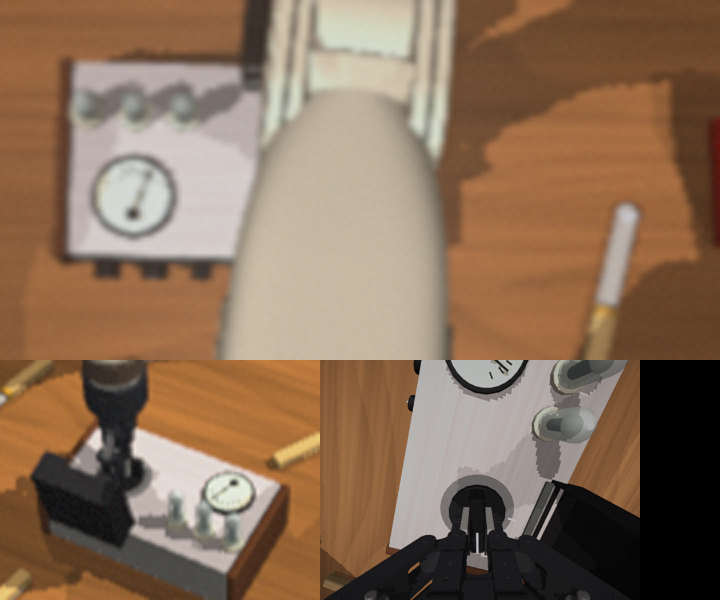

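```bash
python3 - <<'E'
from h import *
m=bot.camera_model("wrist"); w=bot.camera("wrist"); o=bot.get_obs(); q=o["tool_rot"]
print(o["clock"],o["ft_torque"][2],o["grip_width"],"tool turned",88.7-(2*np.degrees(np.arctan2(q[1],q[0]))-90))
g=w.min(2)[285:350,262:292]; ys,xs=np.where(g>140); n,l,s,c=cv2.connectedComponentsWithStats((g>140).astype(np.uint8)); print(s[1:]+[262,285,0,0,0])
k=1+s[1:,4].argmax(); ys,xs=np.where(l==k)
pts=np.c_[xs+262,ys+285].astype(np.float32)
P=np.array([ray("",p,.1125,m)[:2] for p in pts]); vx,vy,_,_=cv2.fitLine(P.astype(np.float32),cv2.DIST_L2,0,.01,.0001).ravel()
print("line dir deg",np.degrees(np.arctan2(vy,vx)),"centre",P.mean(0),"from axis",np.degrees(np.arctan2(*(P.mean(0)-[.6157,-.0746])[::-1])))
E
```

```text
17.9667 0.3363567630768195 0.010485144279233924 tool turned 72.97588076195491
[[273 303   4  36 121]
 [281 336  11  10  53]]
line dir deg -73.58574 centre [ 0.61915063 -0.08696724] from axis -74.41016851432379
```

```bash
python3 -c "
from workcell import bot;print(bot.job_done());o=bot.get_obs();print(o['clock'],o['ft_torque'],o['grip_width'])"
```

```text
the job is handed in; nothing more can be done
None
the job is handed in; nothing more can be done
```

The amplifier check is done and handed in at about 18 s of the 64 s allowed. I pried the hood open with the blade farthest to the robot's right, pushed it back past upright and laid the blade flat about 3 cm from where it started. I then gripped the dial, turned it clockwise, and finished holding it at the third click.

**Dial:** the white line reads 72.4–73.2° (about 1.26–1.28 rad), against 1.26 for the third click. The gripper turned 73.0°, so the wing did not slip. The holding torque read 0.28–0.34 N m, a little above the 0.26 expected. The meter needle had swung over, but I could not check it against a scale.

**Hood and blade:** the last pictures show the hood leaning back and the blade flat on the desk.

**Other things:** the valves look untouched, and the metronome showed no movement when I last had it in view. I did not view the dish and the harmonica holder again at the end, but the arm never went near them. The largest force read at the end of a move was about 6.5 N.

**Discrepancy:** the grip widths read 1–2 mm below the stated sizes (16 mm for the 18 mm handle, 10–11 mm for the 12 mm wing). Both grips held.

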